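# Latch the wheel cradle

## Task

Latch the clamshell cradle around the wheel housing: take the wire loop of its open draw latch, hook it behind the keeper's lip and let go of it, then swing the lever over and press it down past centre so that it stays fully down and the two halves are drawn shut. The keeper may sit anywhere along its slots, so feel for the hook gently: do not ram the loop against the keeper or hammer the lever, and leave the other things where they are.

Things in the scene. Friction and masses are not known exactly. Their poses are not given: they have to be found in the camera images.
- cradle: Grey clamshell cradle, fixed, on a 280 x 196 x 12 mm base plate, round a 115 mm wheel housing (axis at x = -30 mm; top 71, hub 81 mm high). Origin: underside. x runs along the parting line from hinge pin (x = -115 mm) to latch end; y is the latch's draw direction, from lever to keeper. The latch lies along y at x = 98 mm.
- keeper_mid (a point): Middle of the keeper's slots, on the cradle at x 98, y 40.5, z 64 mm, same axes. The keeper (zinc bracket with an upward hook) is bolted with its hook up to 7 mm nearer to or farther from the lever (along y) than this point; how far is not reported: feel or look. With the keeper at mid-slot this is the centre of the seated bar, 2.5 mm above the hook's floor.
- ear_top (a point): Top of the fixed half's ear, 14 mm below keeper_mid (ears: x 76 to 120 mm; 50 mm high, 35 mm for y -12 to 28 mm). The keeper, relative to its seat: on the -y side the hook's lip, 3 mm thick, 24 mm wide in x, rising 6.5 mm above the seat and leaning 1.5 mm over it; on the +y side an upright plate, 56 mm wide, face 6.3 mm from the seat, 18 mm tall above it. The bar has 2.4 mm play in the mouth.
- loop: The latch's wire loop (bail): two steel side rods 5 mm thick, 46 mm over their outsides, joined at the far end by a cross bar; a black finger grip stands on a bridge between them. Its near end is hinged on the lever. Origin at that hinge; x along the bar, y along the rods towards the bar, 86 mm away. It swings freely: at the start the bar lies in front of the keeper on the 35 mm high step.
- loop_bar (a point): Centre of the loop's cross bar (axes as loop).
- loop_grip (a point): Centre of the loop's finger grip (axes as loop): a block 9 mm thick along the rods, 18 mm wide, 22 mm tall, standing square on the loop, its centre 39 mm behind the bar and 22 mm above the rods' plane. Pinch it across its 9 mm, from above; upright fingers swing the loop level as they close (at the start it slopes down to the bar by about 28 degrees).
- handle: The lever's handle: a zinc plate, 22 mm wide, 4 mm thick, 50 mm long from the lever's pivot (its origin). The loop's hinge pin rides on the lever 20 mm from the pivot, at 190 degrees minus the lever angle above the cradle's +y. When down it rests on a rubber stop on the swinging half, 25 mm from the pivot.
- lever_pivot (a point): The lever's pivot, 66 mm above the bench, 36 mm on the lever's side (-y) of the parting line at x = 98 mm; axes of the swinging half (the cradle's, turned by the gap angle).
- lever_angle (a joint): Lever angle, rad. 0 = fully down (shut): the handle points to -y, drooping 8 degrees. Grows as it swings up and over towards the keeper: starts at 0.85 to 1; upright at 1.71, stop at 1.9; the handle points at 188 degrees minus this angle above the cradle's +y. Stays where left (0.04 N m). Dead centre is near 0.17: below it the loop's pull holds it down. Closing takes up to 18 N near the tip.
- loop_stretch (a joint): How far the loop is drawn out against its two springs, m, 0 to 0.022; 4 N per mm. When hooked and shut it ends at 3 to 18 mm, according to where the keeper sits; 0 when not hooked.
- half_gap (a joint): Angle of the swinging half (the -y half, which carries the latch) on its pin, rad; 0 = shut, starts 0.012 to 0.022 (2.3 to 4.3 mm of gap at the latch). About 5 N at the latch moves it.
- shaft_collar: Bystander, to be left alone: bronze ring 40 mm across, 14 mm high. Origin: underside.
- housing_cover: Bystander, to be left alone: olive drab dished aluminium disc, 116 mm across, 27 mm high. Origin: underside.
- bearing_shield: Bystander, to be left alone: translucent orange plastic ring 34 mm across, 5 mm thick, lying on the wheel housing. Origin: underside.
- jacking_bolt1: Bystander, to be left alone: zinc-plated bolt 46 mm tall standing on its head on a corner of the cradle's base plate. Origin: underside.
- jacking_bolt2: Bystander, to be left alone: its twin on the other corner. Origin: underside.
- torque_driver: Bystander, to be left alone: screwdriver 190 mm long. Origin: underside.
- parts_tray: Bystander, to be left alone: open black tray 120 x 90 x 28 mm. Origin: underside.
- oil_pot: Bystander, to be left alone: white pot 44 mm across, 50 mm high. Origin: underside.

How it is judged:
By the outcome, as a careful person would: the job done as asked, in the order asked, and still so for the second after the job is handed in, with the robot touching nothing.
It also fails if it takes over 67 s, if anything falls off the work surface, if the arm or the gripper's body presses on something with over 40 N, if the wrist force passes 120 N, or if a joint passes its speed limit or range.

## Robot

A 6-joint arm with a two-finger parallel gripper is mounted at the origin on the work surface. World frame = base frame: x ahead of the robot, y to its left, z up, the work surface at z = 0. Lengths are in m, angles in degrees, forces in N, time in s.
With the tool pointing down it reaches from about 0.4 to 0.825 m from the base axis. Payload 7 kg.
Tool frame: the origin (TCP) lies at the very end of the fingers, on their centre line; the grasp point (between the pads) lies 19 mm behind it; z points along the fingers, y is the line along which they close (so a half turn about z gives the same grasp; the last joint's range is limited). The gripper opens to 88 mm and grips with 3 to 60 N. Pads are 19 mm wide; open, the fingers measure 130 mm over their backs; the gripper's body (78 mm by 193 mm) begins 47 mm behind the grasp point.
Start: joints at [93.627, 20.546, 0.682, 0, -70.136, -16.507], TCP at [0.15, 0.658, 0.227] pointing down, gripper open.
Joint ranges: [-176.03, 176.03], [-82.01, 121.73], [-58.28, 71.71], [-173.87, 95.51], [-174.79, -0.11], [-173.66, 173.66]. Speed limits (degrees/s): [136.94, 136.94, 172.46, 180, 180, 180].

## Interface

Orientations are given as [roll, pitch, yaw] about the fixed x, y, z axes, in that order (R = Rz(yaw) Ry(pitch) Rx(roll)).
In Python, from plant import ctrl gives the robot as it stands.
- The arm moves only by the tool carry_out, never from a script. Its argument "deltas" is a list that holds one entry, the list of rows, each a list of 5 numbers: the shift along the tool's x, y, z scaled (see below), then the turn about the tool's z scaled (see below), then the opening, from -1 (shut) to 1 (fully open). A call has 1 to 5 rows; each row is the pose to reach, as a shift and turn from the pose commanded when the call began, along the tool's axes at that moment, turning the shorter way round; what a row does not reach only later rows make up. The controller multiplies each number of a shift by 20 cm and each number of a turn by 2 pi rad. A row lasts 1/10 s, in which the tool goes at most 50 mm and 8.59 degrees, less where a joint would pass 70% of its speed; a pose out of reach is approached as far as the arm can. A call with a number of a shift or a turn outside -1 to 1 is refused whole. A call with a gripper value outside its range is refused whole. The fingers move at their own pace and stop on an object; the grip force is fixed at half the most. Time passes only in rows, so rows that repeat a pose let the fingers close. It gives the time, the measured TCP pose, the force, the opening and the grip force at its end, in the units of the state.
- ctrl.get_obs(): the state, without advancing time (a new reading comes with each control period).
- ctrl.snapshot(name): name is "side" or "top"; returns a dict with "color" (400x640x3 uint8, red, green, blue), "camera_matrix" (3x3 intrinsics, pixels), "R" (3x3) and "t" (3): a world point X has camera coordinates R X + t. Camera axes: x right, y down, z forward; pixel columns grow to the right and rows downward; lengths in m; the calibration is good to about 2 mm. A picture is of the moment at which its call begins. There is no depth.
- ctrl.close_job(): hands the job in; it is judged then, once.
Trained networks look in a picture, given as the dict that the camera call returned (one of the last four; its "shot" number tells which), for a name from the list of things; names that differ only in an ending like _2 or _b are one class to them, and where a whole thing is asked for, a point or a joint stands for the part that bears it (a point fixed in the world has none). Each returns a list of dicts, best first, with "p" (0 to 1); they miss things now and then, are a little off and sometimes report something else, mostly with a low value. They report only what shows in the picture. A call takes as long as a camera call.
- ctrl.search_frame(picture, name): "centre" ([column, row] in pixels, amid what is visible of it).
- ctrl.silhouettes(picture, name): "mask" (400x640 bool, what is visible of it) and "centre" ([column, row] in pixels, amid what is visible of it).
- ctrl.spot_point(picture, name): "centre" ([column, row] in pixels: a listed point, or the origin of a listed thing).
The state is a dict: "clock": time; "joint_pos": joint angles; "qvel": joint speeds; "tau": joint torques, N m; "tool_pos": TCP position; "orientation": TCP orientation; "force": force on the tool from outside, world axes, zero at the start; "moment": the same for the moment, N m; "opening": finger opening in m; "gripper_force": force on a finger pad.
Only numpy, scipy, OpenCV 4.12 (cv2) and the standard library are available. Lean on these libraries where they do the work, as an engineer would, in place of code of your own. Each camera call takes 0.05 s, during which the arm holds its last target. There are 200 camera calls.

## Working session

There is one attempt and no reset: what is moved stays moved. The work goes in short steps, Python scripts to look and compute and a tool call to move; the robot and the scene stay as the last step left them, time stands still between calls to the robot, and variables do not carry over. Pictures are saved under pics/ and viewed, at most 10 in all, crops included, and the job is handed in when it is done.

Besides the shell and the picture viewer there is one more tool, called after ">>>" as a command line: name --argument value ..., lists and objects as JSON in quotes. carry_out: Moves the arm, as the interface text tells. Its arguments: {"type":"object","properties":{"deltas":{"type":"array"}},"required":["deltas"]}

```bash
ls; mkdir -p pics
cat > h.py <<'E'
import numpy as np, cv2
from plant import ctrl
def shot(n,save=None):
    s=ctrl.snapshot(n)
    if save: cv2.imwrite('pics/'+save,s['color'][:,:,::-1])
    return s
def ray(s,px):
    K,R,t=np.array(s['camera_matrix']),np.array(s['R']),np.array(s['t'])
    d=R.T@np.linalg.solve(K,[px[0],px[1],1.]); return -R.T@t,d
def atz(s,px,z):
    o,d=ray(s,px); return o+d*(z-o[2])/d[2]
def proj(s,X):
    c=np.array(s['R'])@X+np.array(s['t']); p=np.array(s['camera_matrix'])@c; return p[:2]/p[2]
def tri(a,pa,b,pb):
    A=[];B=[]
    for s,p in((a,pa),(b,pb)):
        o,d=ray(s,p);d=d/np.linalg.norm(d);P=np.eye(3)-np.outer(d,d);A.append(P);B.append(P@o)
    X=np.linalg.lstsq(np.vstack(A),np.hstack(B),rcond=None)[0]
    return X
E
python3 - <<'E'
from h import *
np.set_printoptions(precision=4,suppress=True)
a=shot('top','top0.png');b=shot('side','side0.png')
for n in ['cradle','keeper_mid','ear_top','loop','loop_bar','loop_grip','handle','lever_pivot','jacking_bolt1','oil_pot','housing_cover']:
    pa=ctrl.spot_point(a,n);pb=ctrl.spot_point(b,n)
    if pa and pb: print(n,pa[0]['centre'],pa[0]['p'],pb[0]['centre'],pb[0]['p'],tri(a,pa[0]['centre'],b,pb[0]['centre']))
    else: print(n,pa[:1],pb[:1])
for s in(a,b): print(-s['R'].T@s['t'], s['R'][2])
o=ctrl.get_obs();print(o)
E
```

```text
pics
cradle [305.4, 219.0] 0.93 [322.7, 236.4] 0.61 [ 0.4786  0.0438 -0.0112]
keeper_mid [296.6, 174.1] 0.81 [281.9, 198.8] 0.64 [0.5748 0.0629 0.0673]
ear_top [301.6, 172.2] 0.62 [282.0, 199.7] 0.87 [0.5821 0.0527 0.0564]
loop [] []
loop_bar [307.9, 173.0] 0.79 [292.5, 204.1] 0.59 [0.5769 0.0345 0.037 ]
loop_grip [320.4, 172.9] 0.66 [295.0, 186.1] 0.67 [0.5779 0.0088 0.0714]
handle [336.1, 182.6] 0.58 [312.1, 185.5] 0.48 [ 0.5566 -0.0281  0.0612]
lever_pivot [336.2, 182.3] 0.85 [307.6, 182.1] 0.94 [ 0.5607 -0.0252  0.0701]
jacking_bolt1 [284.5, 159.2] 0.43 [190.7, 318.2] 0.55 [ 0.7356  0.18   -0.3144]
oil_pot [434.3, 154.1] 0.84 [329.4, 161.0] 0.75 [ 0.647  -0.267  -0.0053]
housing_cover [469.7, 204.5] 0.72 [379.5, 155.9] 0.57 [ 0.5206 -0.3466  0.013 ]
[0.4038 0.0031 1.0768] [ 0.1094 -0.0013 -0.994 ]
[0.1352 0.585  0.5181] [ 0.4491 -0.6984 -0.5573]
{'clock': 1.2, 'joint_pos': array([ 93.6279,  20.5442,   0.6796,  -0.0001, -70.1356, -16.5062]), 'qvel': array([-0.0095, -0.005 ,  0.005 , -0.0217,  0.0047, -0.1174]), 'tau': array([  0.0014, -58.2391,  29.3298,   7.0024,   0.0126,  -0.    ]), 'tool_pos': array([0.1505, 0.658 , 0.2266]), 'orientation': array([179.9997,  -0.    , -12.8783]), 'force': array([-0.3209, -0.6397, -0.6011]), 'moment': array([ 0.0038, -0.0476, -0.0203]), 'gripper_force': 0.0, 'opening': 0.08751742227464249}
```

View pics/top0.png

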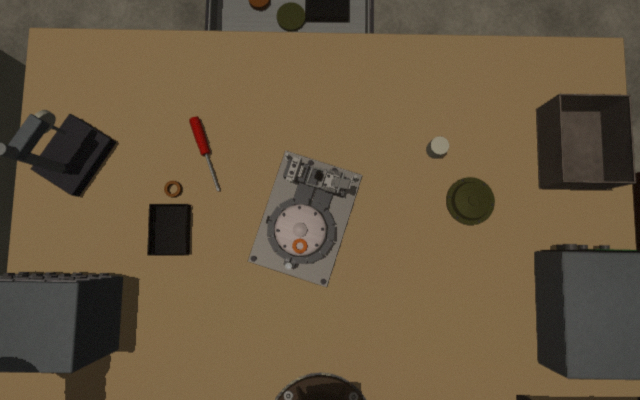

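View pics/side0.png

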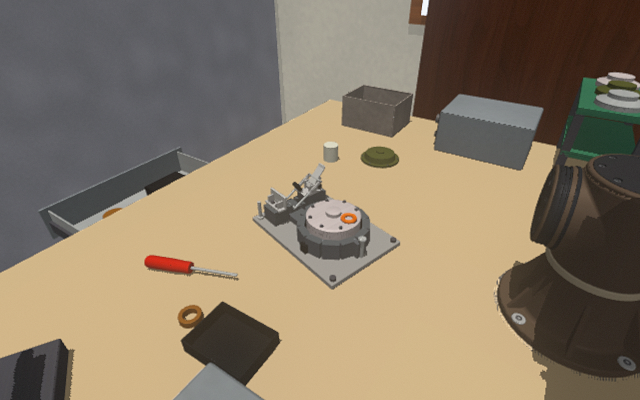

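The top view shows the cradle plate with corners near (287,151), (362,177), (326,286) and (249,262). The latch runs along its upper edge, with the keeper at about (293,170) and the lever at about (345,183). In the side view the latch is near (300,190) and the bolts are at (260,211) and (361,246).

Run:
```python
from h import *
np.set_printoptions(precision=4,suppress=True)
a=shot('top');b=shot('side')
A=cv2.resize(a['color'][140:240,240:375,::-1],None,fx=5.5,fy=5.5,interpolation=cv2.INTER_CUBIC)
B=cv2.resize(b['color'][155:275,240:400,::-1],None,fx=4.9,fy=4.9,interpolation=cv2.INTER_CUBIC)
cv2.imwrite('pics/a1.png',cv2.convertScaleAbs(A,alpha=1.4));cv2.imwrite('pics/b1.png',cv2.convertScaleAbs(B,alpha=1.3))
C=[(287,151),(362,177),(326,286),(249,262)]
P=np.array([atz(a,c,.012) for c in C])
print(P, [np.linalg.norm(P[i]-P[(i+1)%4]) for i in range(4)])
x=(P[0]+P[1]-P[2]-P[3])[:2]; y=(P[0]+P[3]-P[1]-P[2])[:2]
print(P.mean(0),np.degrees(np.arctan2(x[1],x[0])),np.degrees(np.arctan2(y[1],y[0])))
m=ctrl.silhouettes(a,'cradle')[0]['mask'].astype(np.uint8)
r=cv2.minAreaRect(cv2.findNonZero(m)); bx=cv2.boxPoints(r); print(bx)
P=np.array([atz(a,c,.012) for c in bx]);print(P,P.mean(0))
```

```text
[[ 0.6389  0.0897  0.012 ]
 [ 0.5784 -0.0916  0.012 ]
 [ 0.3195 -0.0092  0.012 ]
 [ 0.3721  0.1724  0.012 ]] [np.float64(0.19121027804561), np.float64(0.2717421904533523), np.float64(0.18907202278808719), np.float64(0.2792686386134516)]
[0.4772 0.0403 0.012 ] -17.429154693551837 72.6880724573453
[[247.0459 261.5731]
 [283.4597 149.731 ]
 [362.731  175.5403]
 [326.3173 287.3824]]
[[ 0.3731  0.177   0.012 ]
 [ 0.6419  0.0984  0.012 ]
 [ 0.582  -0.0934  0.012 ]
 [ 0.3163 -0.01    0.012 ]] [0.4783 0.043  0.012 ]
```

View pics/a1.png

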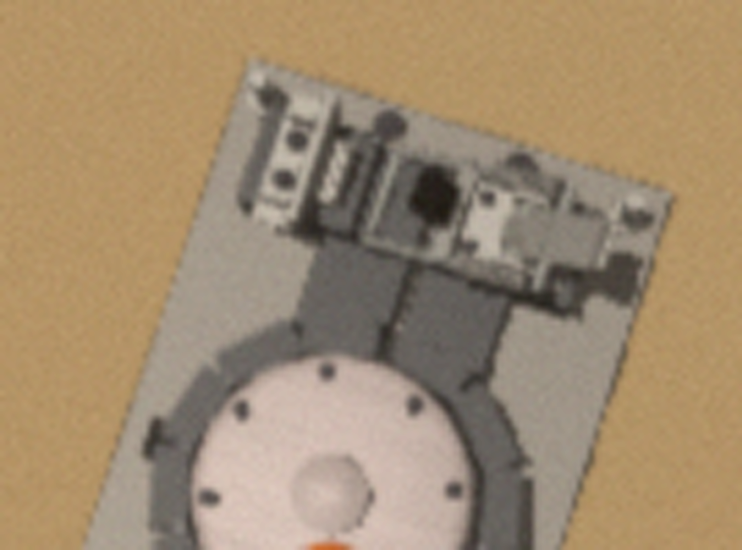

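View pics/b1.png

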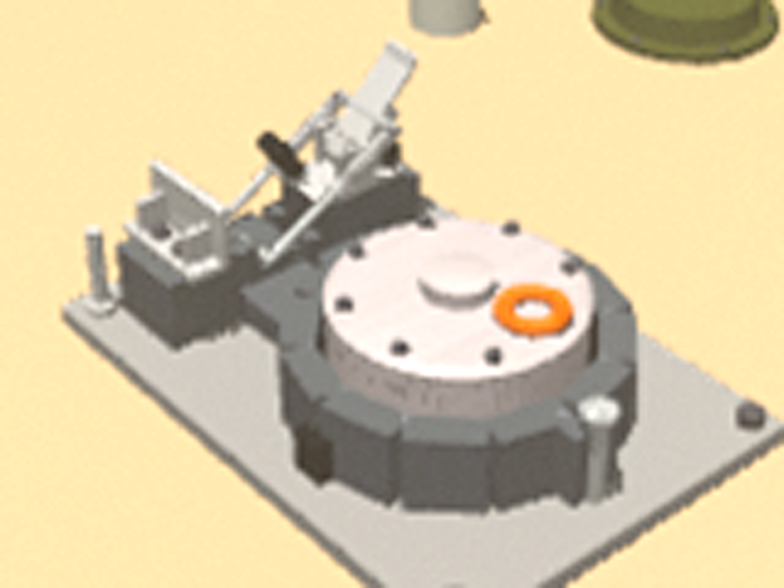

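Both crops show the latch clearly. The keeper bracket is at a1 (300,150), the loop bar at a1 (375,190), the black grip at a1 (435,195) and the handle at a1 (570,235), raised about 45°. Next I fit the cradle pose and estimate where the keeper sits.

```bash
cat >> h.py <<'E'
import json,os
def cw(p,c):
    th=c[2]; R=np.array([[np.cos(th),-np.sin(th)],[np.sin(th),np.cos(th)]]); p=np.asarray(p,float)
    return np.r_[c[:2]+R@p[:2],p[2]]
def wc(X,c):
    th=c[2]; R=np.array([[np.cos(th),np.sin(th)],[-np.sin(th),np.cos(th)]]); return np.r_[R@(np.asarray(X)[:2]-c[:2]),X[2]]
def cpos():
    o=ctrl.get_obs(); return wc(o['tool_pos'],np.load('c.npy')),o
E
python3 - <<'E'
from h import *
from scipy.optimize import least_squares
np.set_printoptions(precision=4,suppress=True)
a=shot('top');b=shot('side')
za=lambda x,y:(240+x/5.5,140+y/5.5); zb=lambda x,y:(240+x/4.9,155+y/4.9)
obs=[(a,(.140,.098,.012),za(250,57)),(a,(.14,-.098,.012),za(676,195)),(a,(-.14,-.098,.012),(326.3,286.5)),(a,(-.14,.098,.012),(248,262)),
(a,(-.03,0,.081),za(330,490)),(b,(-.03,0,.081),zb(460,275)),(b,(.14,.098,.012),zb(65,312)),(b,(-.14,-.098,.012),zb(783,430))]
f=lambda c:np.concatenate([proj(s,cw(p,c))-q for s,p,q in obs])
r=least_squares(f,[.478,.042,-.302],x_scale=[.01,.01,.01],loss='soft_l1');print(r.x,np.degrees(r.x[2]));print(f(r.x).reshape(-1,2))
c=r.x;np.save('c.npy',c)
for n,s,q,z in [('plate top L',b,zb(155,165),.082),('plate top R',b,zb(228,220),.082),('a plate',a,za(330,105),.082),('a plate b',a,za(300,225),.082),('a lip hatch L',a,za(330,170),.0705),('a lip R',a,za(352,170),.0705),
  ('a bar',a,za(378,190),.0375),('a grip',a,za(435,195),.085),('a handle tip',a,za(608,240),.1),('b handle tip',b,zb(400,55),.1),('bar b',b,zb(265,258),.0375)]:
    print(n,wc(atz(s,q,z),c)*1000)
E
```

```text
[ 0.4776  0.0424 -0.2996] -17.16640635594151
[[-0.503   0.0327]
 [-0.524  -0.11  ]
 [-0.0393  1.483 ]
 [-1.1203 -0.3099]
 [-0.1042 -0.3628]
 [-0.1515 -2.2275]
 [ 0.006  -2.0401]
 [ 2.0995 -1.811 ]]
plate top L [117.9812  55.0772  82.    ]
plate top R [59.332  55.9621 82.    ]
a plate [118.5662  49.1303  82.    ]
a plate b [67.6909 45.0669 82.    ]
a lip hatch L [94.7578 41.781  70.5   ]
a lip R [97.5797 33.1551 70.5   ]
a bar [97.9655 22.9525 37.5   ]
a grip [96.0382 -3.4589 85.    ]
a handle tip [ 97.8869 -75.6323 100.    ]
b handle tip [100.3735 -77.1303 100.    ]
bar b [77.8838 24.5029 37.5   ]
```

The cradle fit is good to about 2 mm, and the keeper seat looks close to mid-slot (y ≈ 39–41). Moving above the grip.

>>> carry_out --deltas '[[[0.17,0.166,0,0,1],[0.34,0.332,0,0,0.5],[0.51,0.498,0,0,0],[0.68,0.664,0,0,-0.4],[0.85,0.83,0,0,-0.4]]]'

```text
clock: 1.95
tool_pos: [0.2799, 0.4566, 0.2268]
orientation: [-180.0, -0.0, -12.9]
force: [0.9, 0.9, -0.0]
opening: 0.061
gripper_force: 0.0
```

>>> carry_out --deltas '[[[0.17,0.166,0,0,-0.4],[0.34,0.332,0,0,-0.4],[0.51,0.498,0,0,-0.4],[0.68,0.664,0,0,-0.4],[0.85,0.83,0,0,-0.4]]]'

```text
clock: 2.45
tool_pos: [0.4086, 0.2569, 0.2271]
orientation: [-179.9, -0.0, -12.9]
force: [0.3, -0.1, 1.0]
opening: 0.0274
gripper_force: 0.0
```

>>> carry_out --deltas '[[[0.17,0.166,0,0,-0.4],[0.34,0.332,0,0,-0.4],[0.51,0.498,0,0,-0.4],[0.68,0.664,0,0,-0.4],[0.85,0.83,0,0,-0.4]]]'

```text
clock: 2.95
tool_pos: [0.5375, 0.057, 0.227]
orientation: [-180.0, -0.0, -12.9]
force: [1.0, 0.7, 1.4]
opening: 0.0262
gripper_force: 0.0
```

>>> carry_out --deltas '[[[0.1,0.1,0.1,0.012,-0.4],[0.213,0.197,0.25,0.012,-0.4],[0.213,0.197,0.35,0.012,-0.4],[0.213,0.197,0.35,0.012,-0.4]]]'

```text
clock: 3.35
tool_pos: [0.5676, 0.0096, 0.1534]
orientation: [179.8, 0.3, -17.3]
force: [-0.6, 0.6, -0.0]
opening: 0.0259
gripper_force: 0.0
```

Run:
```python
from h import *
np.set_printoptions(precision=4,suppress=True)
p,o=cpos();print(p,o['clock'],o['orientation'],o['force'],o['opening'])
a=shot('top');b=shot('side')
B=cv2.resize(b['color'][140:240,245:365,::-1],None,fx=6,fy=6,interpolation=cv2.INTER_CUBIC)
cv2.imwrite('pics/b2.png',cv2.convertScaleAbs(B,alpha=1.3))
print('proj tcp side crop',(proj(b,o['tool_pos'])-[245,140])*6)
c=np.load('c.npy')
print('pin pred', [(proj(b,cw(q,c))-[245,140])*6 for q in ([.098,-.036,.066],[.098,.0405,.064],[.126,.047,.082])])
```

```text
[ 0.0957 -0.0048  0.1534] 3.35 [179.8312   0.2874 -17.3339] [-0.6151  0.6312 -0.0425] 0.02590815934421937
proj tcp side crop [316.2404  94.3498]
pin pred [array([384.22  , 267.7423]), array([225.4476, 340.7233]), array([165.8567, 276.1485])]
```

View pics/b2.png

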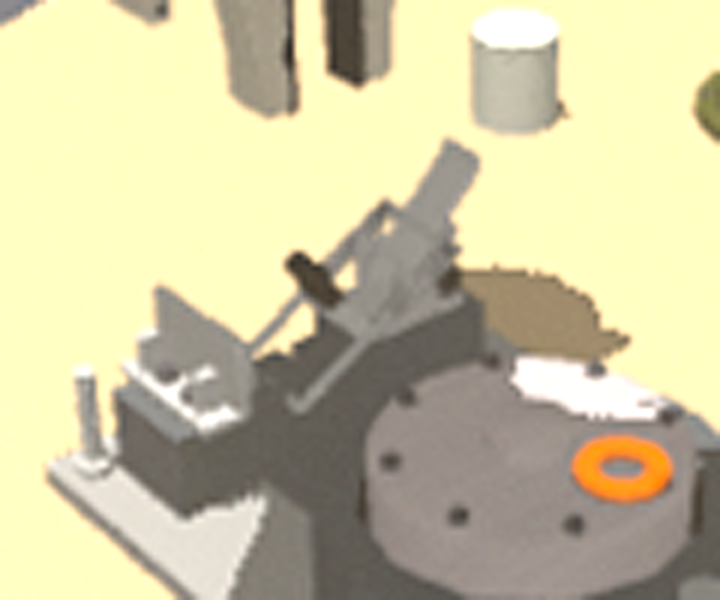

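The fingertips in the picture sit at about (312,98), which matches the projected TCP (316,94). The grip at (315,280) lies under them. I'll descend with a 40 mm opening.

>>> carry_out --deltas '[[[0.01,-0.02,0,0,-0.1],[0.01,-0.02,0.1,0,-0.1],[0.01,-0.02,0.2,0,-0.1],[0.01,-0.02,0.28,0,-0.1],[0.01,-0.02,0.335,0,-0.1]]]'

```text
clock: 3.95
tool_pos: [0.573, 0.0152, 0.09]
orientation: [-179.9, -0.1, -17.1]
force: [-0.7, -0.4, -0.3]
opening: 0.0394
gripper_force: 0.0
```

Run:
```python
from h import *
np.set_printoptions(precision=4,suppress=True)
p,o=cpos();print(p,o['clock'],o['orientation'],o['force'],o['opening'])
b=shot('side')
B=cv2.resize(b['color'][140:240,245:365,::-1],None,fx=6,fy=6,interpolation=cv2.INTER_CUBIC)
cv2.imwrite('pics/b3.png',cv2.convertScaleAbs(B,alpha=1.3))
```

```text
[0.0992 0.0021 0.09  ] 3.95 [-179.9491   -0.0749  -17.1235] [-0.6912 -0.4017 -0.2585] 0.03943193487206304
```

View pics/b3.png

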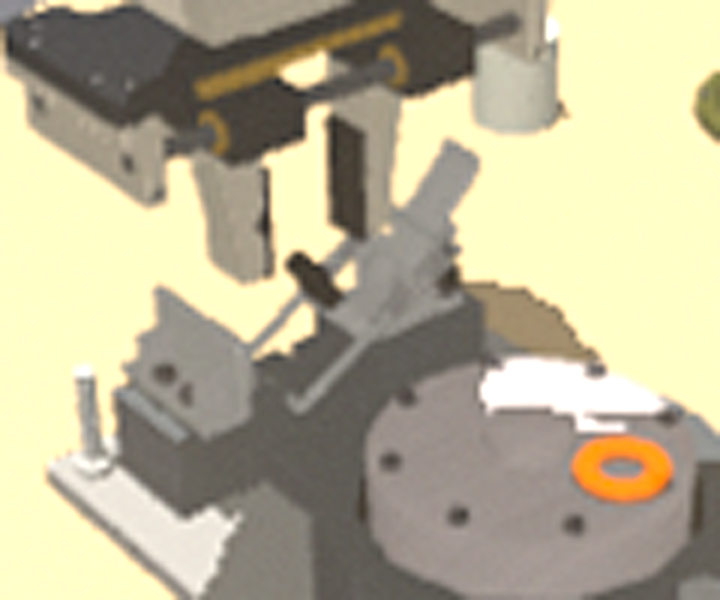

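The fingers straddle the tilted grip: fingertips at (250,278) and (355,235), grip top at (300,255). I'll lower a little, draw slightly back from the keeper and close.

>>> carry_out --deltas '[[[0,0.01,0.01,0,-0.1],[0,0.02,0.02,0,-0.3],[0,0.04,0.02,0,-0.5],[0,0.045,0.02,0,-0.65],[0,0.045,0.02,0,-0.75]]]'

```text
clock: 4.5
tool_pos: [0.5706, 0.0058, 0.0864]
orientation: [-179.9, -0.1, -17.2]
force: [1.5, 3.0, 1.7]
opening: 0.0135
gripper_force: 1.2
```

>>> carry_out --deltas '[[[0,0,0,0,-0.8],[0,0,0,0,-0.85],[0,0,0,0,-0.9],[0,0,0,0,-0.9]]]'

```text
clock: 4.9
tool_pos: [0.5701, 0.0056, 0.0858]
orientation: [-180.0, -0.0, -17.2]
force: [1.3, 0.8, 1.3]
opening: 0.0049
gripper_force: 1.2
```

Run:
```python
from h import *
np.set_printoptions(precision=4,suppress=True)
p,o=cpos();print(p,o['clock'],o['orientation'],o['force'],o['opening'],o['gripper_force'])
b=shot('side')
B=cv2.resize(b['color'][140:240,245:365,::-1],None,fx=6,fy=6,interpolation=cv2.INTER_CUBIC)
cv2.imwrite('pics/b4.png',cv2.convertScaleAbs(B,alpha=1.3))
```

```text
[ 0.0992 -0.0079  0.0858] 4.9 [-179.9985   -0.0257  -17.1851] [1.3003 0.8185 1.2705] 0.0049330769376404555 1.2208414636552334
```

View pics/b4.png

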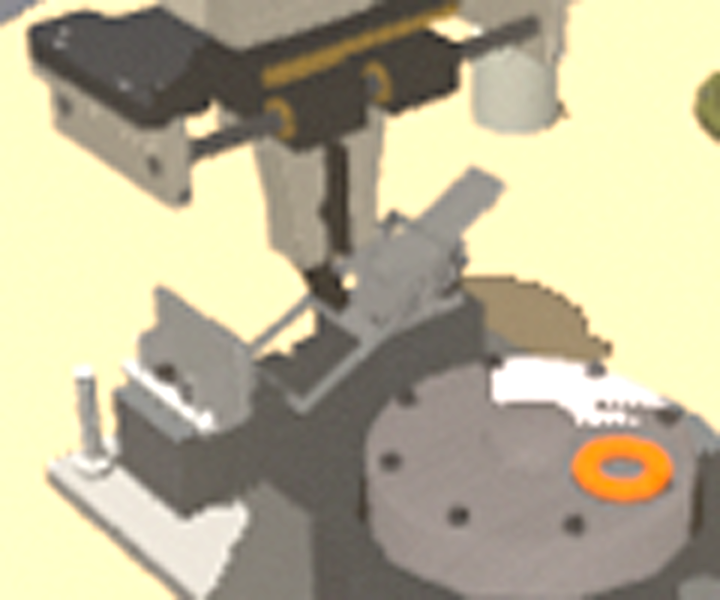

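The fingers closed to 4.9 mm, so they only caught the grip's top edge at (325,275) and nudged the lever back. I'll reopen, go deeper and close again.

>>> carry_out --deltas '[[[0,0,0,0,-0.4],[0,0,0,0,-0.4],[0,0,0,0,-0.4],[0,0,0.03,0,-0.4],[0,0,0.055,0,-0.4]]]'

```text
clock: 5.45
tool_pos: [0.5695, 0.0055, 0.0738]
orientation: [180.0, 0.0, -17.2]
force: [-0.2, 0.1, -0.0]
opening: 0.0263
gripper_force: 0.0
```

Run:
```python
from h import *
np.set_printoptions(precision=4,suppress=True)
p,o=cpos();print(p,o['clock'],o['force'],o['opening'],o['gripper_force'])
```

```text
[ 0.0986 -0.0082  0.0738] 5.45 [-0.2276  0.0669 -0.0081] 0.02629007570409938 0.0
```

>>> carry_out --deltas '[[[0,0,0,0,-0.6],[0,0,0,0,-0.75],[0,0,0,0,-0.85],[0,0,0,0,-0.9],[0,0,0,0,-0.9]]]'

```text
clock: 5.95
tool_pos: [0.5693, 0.0056, 0.0745]
orientation: [180.0, 0.1, -17.2]
force: [-3.8, 2.5, 1.1]
opening: 0.0096
gripper_force: 27.9
```

Run:
```python
from h import *
np.set_printoptions(precision=4,suppress=True)
p,o=cpos();print(p,o['clock'],o['orientation'],o['force'],o['opening'],o['gripper_force'])
b=shot('side')
B=cv2.resize(b['color'][140:240,245:365,::-1],None,fx=6,fy=6,interpolation=cv2.INTER_CUBIC)
cv2.imwrite('pics/b5.png',cv2.convertScaleAbs(B,alpha=1.3))
```

```text
[ 0.0984 -0.0082  0.0745] 5.95 [179.9808   0.0513 -17.2105] [-3.7852  2.5183  1.1016] 0.009563269685252566 27.93978039175272
```

View pics/b5.png

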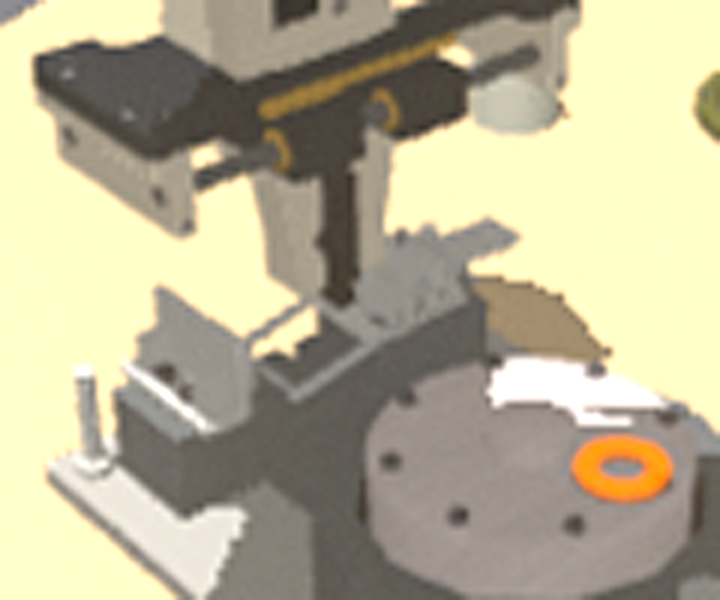

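The grip is now held properly (9.6 mm, 28 N) and the loop is about level. I'll lift along the pin's circle to bring the bar above the lip.

>>> carry_out --deltas '[[[0,-0.0055,-0.015,0,-0.9],[0,-0.012,-0.027,0,-0.9],[0,-0.0195,-0.037,0,-0.9],[0,-0.0265,-0.0445,0,-0.9],[0,-0.033,-0.05,0,-0.9]]]'

```text
clock: 6.5
tool_pos: [0.5702, 0.0101, 0.0839]
orientation: [179.8, 0.1, -17.2]
force: [-1.1, -9.3, -5.1]
opening: 0.0088
gripper_force: 29.4
```

```bash
cat >> h.py <<'E'
def report(net=True):
    np.set_printoptions(precision=1,suppress=True)
    c=np.load('c.npy');p,o=cpos();F=wc(np.r_[o['force'][:2]+0,o['force'][2]],np.r_[0,0,c[2]])
    print('tcp',p*1000,'F',F,'t',o['clock'],'open',o['opening']*1000,'gf',o['gripper_force'])
    if net:
        a=shot('top');b=shot('side')
        for n in ['loop_bar','loop_grip','lever_pivot']:
            pa=ctrl.spot_point(a,n);pb=ctrl.spot_point(b,n)
            if pa and pb: print(n,wc(tri(a,pa[0]['centre'],b,pb[0]['centre']),c)*1000,pa[0]['p'],pb[0]['p'])
            else: print(n,len(pa),len(pb),[ (q[0]['centre'],q[0]['p']) for q in (pa,pb) if q])
        return a,b
E
python3 -c "
from h import *
report()"
```

```text
tcp [98.  -3.5 83.9] F [ 1.6 -9.2 -5.1] t 6.5 open 8.84162303319674 gf 29.383366217371076
loop_bar 0 1 [([289.4, 198.9], 0.49)]
loop_grip 0 1 [([299.8, 183.6], 0.64)]
lever_pivot [ 96.8 -31.6  71.4] 0.82 0.63
```

```bash
cat >> h.py <<'E'
def combo(name):
    a=shot('top');b=shot('side')
    A=cv2.resize(a['color'][145:205,280:360,::-1],(400,300),interpolation=cv2.INTER_CUBIC)
    B=cv2.resize(b['color'][165:225,250:350,::-1],(800,480),interpolation=cv2.INTER_CUBIC)
    B=B[:, :]; 
    cv2.imwrite('pics/'+name,cv2.convertScaleAbs(B,alpha=1.4)); return a,b
E
python3 -c "
from h import *
a,b=combo('b6.png');c=np.load('c.npy')
report(False)
for q in ([.098,-.036,.066],[.098,.0405,.064],[.126,.0468,.082],[.07,.0468,.082],[.075,.035,.081],[.12,.035,.081]): print(q,(proj(b,cw(q,c))-[250,165])*8)
"
```

```text
tcp [98.1 -3.7 83.9] F [-0.5 -8.  -2.5] t 7.0 open 8.775097338919265 gf 29.482796117663383
[0.098, -0.036, 0.066] [472.3 157. ]
[0.098, 0.0405, 0.064] [260.6 254.3]
[0.126, 0.0468, 0.082] [181.7 168. ]
[0.07, 0.0468, 0.082] [296.8 250.4]
[0.075, 0.035, 0.081] [321.4 230.7]
[0.12, 0.035, 0.081] [228.3 165.3]
```

View pics/b6.png

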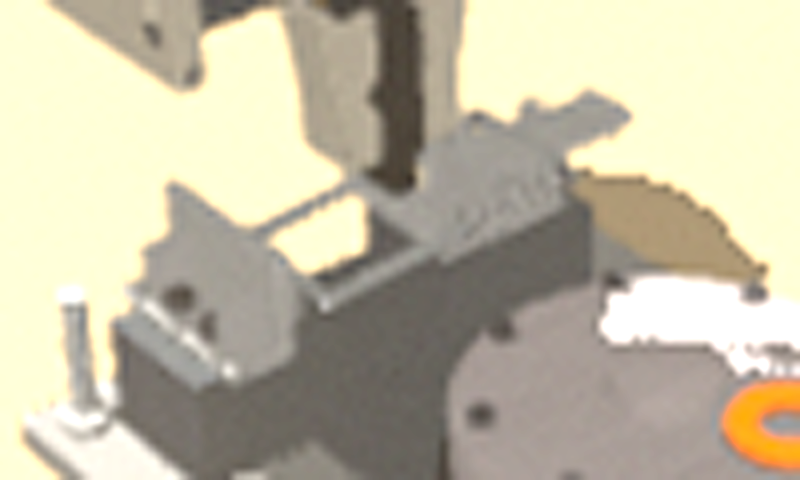

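The gripper slid about 9 mm up the grip. The loop is still low and level (bar corner at (320,300), about 69 mm high), the handle is still low at (610,105), and the bar is lightly touching the lip. I'll compute the lever angle and the bar position.

Run:
```python
from h import *
np.set_printoptions(precision=0,suppress=True)
b=shot('side');c=np.load('c.npy')
px=lambda q:(proj(b,cw(np.array(q)/1000,c))-[250,165])*8+[0,14]
for L in (.1,.2,.3,.4,.5,.6):
    h=np.radians(188)-L; g=np.radians(190)-L
    print(L,'tip',[px([98+s,-38+50*np.cos(h),66+50*np.sin(h)]) for s in(11,-11)],'pin yz',-38+20*np.cos(g),66+20*np.sin(g))
for z in (65,69,73,77):
  print(z,[(y,px([75,y,z])) for y in (30,34,38)])
```

```text
0.1 tip [array([582., 105.]), array([629., 133.])] pin yz -57.94447414232451 64.51072125303921
0.2 tip [array([582.,  91.]), array([629., 119.])] pin yz -57.99351463154137 66.50928644036654
0.3 tip [array([581.,  78.]), array([628., 106.])] pin yz -57.84278653153712 68.50276300592944
0.4 tip [array([578.,  65.]), array([625.,  93.])] pin yz -57.493795867662925 70.47123279084056
0.5 tip [array([574.,  53.]), array([621.,  80.])] pin yz -56.95002963927123 72.39502749569867
0.6 tip [array([569.,  42.]), array([617.,  69.])] pin yz -56.21692097877091 74.25492519973479
65 [(30, array([339., 286.])), (34, array([327., 292.])), (38, array([315., 297.]))]
69 [(30, array([338., 275.])), (34, array([326., 280.])), (38, array([315., 285.]))]
73 [(30, array([337., 263.])), (34, array([326., 268.])), (38, array([314., 273.]))]
77 [(30, array([337., 250.])), (34, array([325., 256.])), (38, array([313., 261.]))]
```

The lever is only at about 0.2 rad, near dead centre, so my +y push was stretching the loop's springs rather than swinging the lever. I'll ease back, then lift along the correct circle.

>>> carry_out --deltas '[[[0,0.017,0.001,0,-0.9],[0,0.033,0.002,0,-0.9],[0,0.032,-0.008,0,-0.9],[0,0.0295,-0.0195,0,-0.9]]]'

```text
clock: 7.45
tool_pos: [0.5691, 0.0058, 0.088]
orientation: [179.9, 0.1, -17.2]
force: [-3.0, -3.6, -3.4]
opening: 0.0089
gripper_force: 29.7
```

```bash
python3 -c "
from h import *
report(False)"
```

```text
tcp [98.2 -8.  88. ] F [-1.8 -4.4 -3.4] t 7.45 open 8.915163410257696 gf 29.683269560337067
```

>>> carry_out --deltas '[[[0,-0.003,-0.008,0,-0.9],[0,-0.006,-0.0165,0,-0.9],[0,-0.01,-0.024,0,-0.9],[0,-0.0145,-0.0315,0,-0.9]]]'

```text
clock: 7.85
tool_pos: [0.5702, 0.0085, 0.0947]
orientation: [179.9, 0.1, -17.2]
force: [-4.2, -2.4, -1.9]
opening: 0.0084
gripper_force: 29.8
```

```bash
cat >> h.py <<'E'
def handle(b):
    m=ctrl.silhouettes(b,'handle')
    c=np.load('c.npy')
    px=lambda q:proj(b,cw(np.array(q)/1000,c))+[0,1.75]
    if not m: print('no handle'); return
    m=m[0]['mask']; best=[]
    for L in np.arange(0,1.95,.05):
        h=np.radians(188)-L; P=[px([98+s,-38+r*np.cos(h),66+r*np.sin(h)]) for s,r in((11,25),(11,50),(-11,50),(-11,25))]
        g=np.zeros(m.shape,np.uint8);cv2.fillPoly(g,[np.round(np.array(P)*16).astype(np.int32)],1,shift=4)
        best.append(((g*m).sum()/g.sum(),round(L,2)))
    print('lever',sorted(best)[-4:],'mask',m.sum())
E
python3 -c "
from h import *
a,b=report();handle(b)"
```

```text
tcp [98.5 -5.1 94.7] F [-3.3 -3.5 -1.9] t 7.85 open 8.442299862182193 gf 29.762842655181885
loop_bar 0 1 [([285.4, 192.4], 0.59)]
loop_grip 0 1 [([296.5, 179.7], 0.74)]
lever_pivot [ 98.6 -39.4  63.9] 0.96 0.61
lever [(np.float64(0.7555555555555555), np.float64(0.8)), (np.float64(0.7912087912087912), np.float64(0.75)), (np.float64(0.8181818181818182), np.float64(0.65)), (np.float64(0.8888888888888888), np.float64(0.7))] mask 96
```

The lever is following now (about 0.7 rad), so I'll carry on along the arc.

>>> carry_out --deltas '[[[0,-0.0075,-0.0145,0,-0.9],[0,-0.017,-0.0245,0,-0.9],[0,-0.028,-0.033,0,-0.9],[0,-0.0415,-0.0405,0,-0.9],[0,-0.0415,-0.0405,0,-0.9]]]'

```text
clock: 8.8
tool_pos: [0.573, 0.0167, 0.1033]
orientation: [180.0, 0.0, -17.2]
force: [-5.5, -3.4, 1.6]
opening: 0.0087
gripper_force: 30.1
```

```bash
python3 -c "
from h import *
a,b=report();handle(b)"
```

```text
tcp [ 98.7   3.6 103.3] F [-4.2 -4.9  1.6] t 8.8 open 8.734942646581807 gf 30.07810047827661
loop_bar [ 21.5  28.8 108.1] 0.32 0.48
loop_grip 0 1 [([292.7, 172.5], 0.55)]
lever_pivot [ 98.7 -39.8  68.3] 0.66 0.73
lever [(np.float64(0.7349397590361446), np.float64(1.45)), (np.float64(0.7528089887640449), np.float64(1.25)), (np.float64(0.813953488372093), np.float64(1.3)), (np.float64(0.85), np.float64(1.35))] mask 94
```

Lever at about 1.35 rad. I'll loosen the fingers so the bar sags onto the keeper.

>>> carry_out --deltas '[[[0,0,0,0,-0.72],[0,0,0,0,-0.66],[0,0,0,0,-0.62],[0,0,0,0,-0.62],[0,0,0,0,-0.62]]]'

```text
clock: 9.75
tool_pos: [0.5738, 0.0171, 0.1031]
orientation: [-180.0, -0.0, -17.2]
force: [-0.1, -0.6, -0.3]
opening: 0.0165
gripper_force: 0.0
```

```bash
cat >> h.py <<'E'
def grip(b):
    # dark grip block / loop silhouettes in side view
    for n in ('loop','loop_grip'):
        m=ctrl.silhouettes(b,n)
        if m: ys,xs=np.nonzero(m[0]['mask']); print(n,len(xs),m[0]['p'],xs.min(),xs.max(),ys.min(),ys.max())
    print([ (q['centre'],q['p']) for q in ctrl.spot_point(b,'loop_bar')[:2]])
E
python3 -c "
from h import *
a,b=report();handle(b);grip(b)
c=np.load('c.npy')
for y,z in((38,84),(38,73),(38,64),(43,64),(36,55)): print(y,z,proj(b,cw(np.array([98,y,z])/1000,c))+[0,1.75], proj(b,cw(np.array([75,y,z])/1000,c))+[0,1.75])
"
```

```text
tcp [ 99.3   4.2 103.1] F [ 0.1 -0.6 -0.3] t 9.75 open 16.457074226886956 gf 0.0
loop_bar [95.7 36.8 74.6] 0.58 0.72
loop_grip [127.3  14.9  25.7] 0.54 0.73
lever_pivot [ 99.6 -41.7  63.2] 0.97 0.89
lever [(np.float64(0.0), np.float64(1.75)), (np.float64(0.0), np.float64(1.8)), (np.float64(0.0), np.float64(1.85)), (np.float64(0.0), np.float64(1.9))] mask 425
loop 209 0.45 276 303 174 198
loop_grip 228 0.76 277 303 174 197
[([285.0, 192.8], 0.72)]
38 84 [282.9 190.7] [289.  194.9]
38 73 [283.2 194.8] [289.2 199.1]
38 64 [283.5 198.1] [289.5 202.5]
43 64 [281.7 198.9] [287.6 203.3]
36 55 [284.4 201.1] [290.4 205.5]
```

The bar settled at about z = 74 mm, y = 37, which is on top of the lip. I'll push it gently in +y.

>>> carry_out --deltas '[[[0,-0.005,0,0,-0.62],[0,-0.01,0,0,-0.62],[0,-0.015,0,0,-0.62],[0,-0.02,0,0,-0.62],[0,-0.025,0,0,-0.62]]]'

```text
clock: 10.85
tool_pos: [0.5746, 0.0214, 0.1028]
orientation: [180.0, 0.0, -17.2]
force: [-0.6, -3.0, 0.7]
opening: 0.0165
gripper_force: 1.6
```

```bash
python3 -c "
from h import *
a,b=report();grip(b)
"
```

```text
tcp [ 98.8   8.5 102.8] F [ 0.3 -3.1  0.7] t 10.85 open 16.511097290487953 gf 1.6102568584028631
loop_bar [41.4 -0.4 37.4] 0.37 0.75
loop_grip [107.    2.9  88.5] 0.6 0.5
lever_pivot [107.9 -37.7  54.9] 0.92 0.6
loop 182 0.75 277 303 174 198
loop_grip 117 0.77 278 302 175 191
[([346.7, 220.7], 0.75), ([280.9, 194.1], 0.52)]
```

>>> carry_out --deltas '[[[0,-0.004,0,0,-0.62],[0,-0.008,0,0,-0.62],[0,-0.012,0,0,-0.62],[0,-0.012,0,0,-0.62]]]'

```text
clock: 11.8
tool_pos: [0.5756, 0.0242, 0.1029]
orientation: [-180.0, -0.0, -17.2]
force: [-0.6, -2.7, 1.3]
opening: 0.0169
gripper_force: 1.5
```

```bash
python3 -c "
from h import *
a,b=report();grip(b);handle(b)
"
```

```text
tcp [ 99.   11.5 102.9] F [ 0.2 -2.7  1.3] t 11.8 open 16.86360967078675 gf 1.5341766143683344
loop_bar [89.3 44.1 82.4] 0.56 0.72
loop_grip [103.8   3.3 101.1] 0.42 0.75
lever_pivot [ 94.4 -40.4  65.8] 0.62 0.65
loop 159 0.72 277 302 174 198
loop_grip 189 0.67 277 303 174 199
[([283.4, 192.1], 0.72)]
lever [(np.float64(0.9036144578313253), np.float64(1.4)), (np.float64(0.9036144578313253), np.float64(1.45)), (np.float64(0.9125), np.float64(1.55)), (np.float64(0.9879518072289156), np.float64(1.5))] mask 151
```

>>> carry_out --deltas '[[[0,-0.004,0,0,-0.62],[0,-0.008,0,0,-0.62],[0,-0.012,0,0,-0.62],[0,-0.012,0,0,-0.62]]]'

```text
clock: 12.8
tool_pos: [0.5761, 0.0264, 0.1026]
orientation: [180.0, 0.0, -17.2]
force: [-0.6, -1.7, -0.9]
opening: 0.0166
gripper_force: 0.8
```

```bash
python3 -c "
from h import *
a,b=report();grip(b);handle(b)
"
```

```text
tcp [ 98.8  13.8 102.6] F [-0.1 -1.8 -0.9] t 12.8 open 16.574250730529823 gf 0.8103276905603707
loop_bar [90.4 49.5 78.9] 0.41 0.43
loop_grip [106.4   6.8  99.4] 0.39 0.62
lever_pivot [ 95.5 -38.9  70.7] 0.8 0.6
loop 195 0.74 278 303 174 199
loop_grip 105 0.6 289 301 175 192
[([279.6, 193.9], 0.43), ([308.5, 184.2], 0.28)]
lever [(np.float64(0.0), np.float64(1.75)), (np.float64(0.0), np.float64(1.8)), (np.float64(0.0), np.float64(1.85)), (np.float64(0.0), np.float64(1.9))] mask 801
```

>>> carry_out --deltas '[[[0,-0.004,0,0,-0.62],[0,-0.008,0,0,-0.62],[0,-0.012,0,0,-0.62],[0,-0.012,0,0,-0.62]]]'

```text
clock: 13.8
tool_pos: [0.5771, 0.0287, 0.1029]
orientation: [-180.0, -0.0, -17.2]
force: [-1.0, -0.6, -0.2]
opening: 0.0167
gripper_force: 0.5
```

```bash
python3 -c "
from h import *
a,b=report();grip(b);handle(b)
"
```

```text
tcp [ 99.1  16.2 102.9] F [-0.8 -0.9 -0.2] t 13.8 open 16.705168555510156 gf 0.4835233523044735
loop_bar [98.1 48.  66.5] 0.44 0.58
loop_grip [103.    9.9  94.4] 0.35 0.71
lever_pivot [ 95.4 -35.8  67.8] 0.86 0.86
loop 216 0.62 280 303 177 200
loop_grip 107 0.61 288 301 177 200
[([279.6, 197.0], 0.58), ([281.3, 201.7], 0.3)]
lever [(np.float64(0.8051948051948052), np.float64(1.65)), (np.float64(0.8192771084337349), np.float64(1.5)), (np.float64(0.8875), np.float64(1.55)), (np.float64(0.9428571428571428), np.float64(1.6))] mask 119
```

The bar now reads z ≈ 66 and the loop has dropped, so it looks hooked. I'll pull back gently to feel for the lip.

>>> carry_out --deltas '[[[0,0.008,0,0,-0.62],[0,0.016,0,0,-0.62],[0,0.024,0,0,-0.62],[0,0.03,0,0,-0.62],[0,0.03,0,0,-0.62]]]'

```text
clock: 14.9
tool_pos: [0.5751, 0.0227, 0.1029]
orientation: [-180.0, -0.0, -17.2]
force: [0.7, -0.5, 0.9]
opening: 0.0166
gripper_force: 0.0
```

```bash
python3 -c "
from h import *
report(False)
"
```

```text
tcp [ 99.    9.9 102.9] F [ 0.8 -0.3  0.9] t 14.9 open 16.572052097053774 gf 0.0
```

>>> carry_out --deltas '[[[0,0.005,0,0,-0.62],[0,0.01,0,0,-0.62],[0,0.015,0,0,-0.62],[0,0.015,0,0,-0.62]]]'

```text
clock: 15.3
tool_pos: [0.5749, 0.0212, 0.1029]
orientation: [-179.9, -0.1, -17.2]
force: [0.6, 6.6, -0.2]
opening: 0.0169
gripper_force: 3.2
```

```bash
python3 -c "
from h import *
a,b=report();grip(b);handle(b)
"
```

```text
tcp [ 99.2   8.5 102.9] F [-1.4  6.4 -0.2] t 15.3 open 16.870134053938337 gf 3.152181557379663
loop_bar [94.5 42.3 66.5] 0.41 0.5
loop_grip [101.9   4.2  92.5] 0.58 0.6
lever_pivot [ 97.5 -39.5  69.3] 0.95 0.64
loop 128 0.57 288 302 178 195
loop_grip 124 0.48 281 301 179 202
[([284.3, 197.0], 0.5)]
no handle
```

The pull met a firm 6.4 N within 1.5 mm, so the bar is caught behind the lip. I'll relax, open and go up.

>>> carry_out --deltas '[[[0,-0.012,0,0,-0.62],[0,-0.012,0,0,-0.4],[0,-0.012,0,0,-0.4],[0,-0.012,-0.1,0,-0.4],[0,-0.012,-0.25,0,-0.4]]]'

```text
clock: 16.4
tool_pos: [0.5735, 0.0216, 0.1516]
orientation: [179.8, 0.2, -17.2]
force: [1.3, 0.6, 0.6]
opening: 0.0265
gripper_force: 0.0
```

```bash
python3 -c "
from h import *
a,b=report();grip(b);handle(b)
A=cv2.resize(a['color'][145:205,280:360,::-1],(400,300),interpolation=cv2.INTER_CUBIC)
B=cv2.resize(b['color'][160:220,260:340,::-1],(400,300),interpolation=cv2.INTER_CUBIC)
cv2.imwrite('pics/ab7.png',cv2.convertScaleAbs(np.hstack([A,B]),alpha=1.4))
"
```

```text
tcp [ 97.8   8.4 151.6] F [1.  0.9 0.6] t 16.4 open 26.547720243201084 gf 0.0
loop_bar [101.1  42.1  71.1] 0.48 0.48
loop_grip [104.7   7.7  91.7] 0.39 0.7
lever_pivot [ 92.8 -37.   69.1] 0.62 0.94
loop 146 0.54 282 301 176 193
loop_grip 121 0.6 281 301 177 193
[([280.9, 193.8], 0.48), ([234.4, 347.3], 0.28)]
no handle
```

View pics/ab7.png

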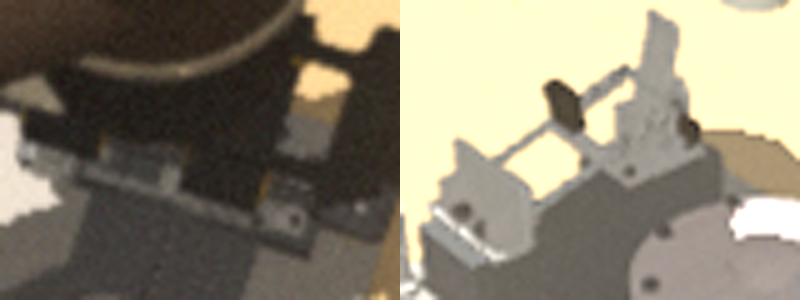

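The rods run up to the keeper plate, the grip stands clear at (563,100), and the handle is nearly upright at (660,20) to (650,100). I'll turn 90°, close the fingers and get on the keeper side of the handle.

>>> carry_out --deltas '[[[0,0,-0.02,0.0235,-0.8],[0,0.03,-0.02,0.047,-1],[0,0.07,-0.02,0.07,-1],[0,0.12,-0.02,0.094,-1],[0,0.167,-0.02,0.117,-1]]]'

```text
clock: 17.5
tool_pos: [0.5649, -0.0099, 0.1566]
orientation: [180.0, 0.0, -59.7]
force: [0.2, -0.7, -0.8]
opening: 0.0006
gripper_force: 0.0
```

>>> carry_out --deltas '[[[0,0,0,0.0235,-1],[0,0,0,0.047,-1],[0,0,0,0.07,-1],[0,0,0,0.094,-1],[0,0,0,0.117,-1]]]'

```text
clock: 18.0
tool_pos: [0.565, -0.0096, 0.1566]
orientation: [180.0, -0.0, -101.8]
force: [0.3, -0.0, -0.4]
opening: 0.0002
gripper_force: 0.0
```

>>> carry_out --deltas '[[[0,0,0,0.016,-1],[0,0,0,0.016,-1],[0,0,0,0.016,-1]]]'

```text
clock: 18.3
tool_pos: [0.5651, -0.0096, 0.1567]
orientation: [180.0, -0.0, -107.0]
force: [-0.7, 0.4, -0.5]
opening: 0.0007
gripper_force: 0.0
```

```bash
python3 -c "
from h import *
a,b=report();grip(b);handle(b);print(ctrl.get_obs()['orientation'])
m=ctrl.silhouettes(b,'handle')
if m: ys,xs=np.nonzero(m[0]['mask']);print(xs.min(),xs.max(),ys.min(),ys.max())
"
```

```text
tcp [ 98.9 -23.9 156.7] F [-0.8  0.2 -0.5] t 18.3 open 0.6683778045867744 gf 0.0
loop_bar 0 1 [([284.5, 195.6], 0.76)]
loop_grip 1 0 [([317.4, 171.1], 0.38)]
lever_pivot [ 96.  -35.3  68.2] 0.97 0.59
loop 194 0.71 279 302 176 202
loop_grip 153 0.66 279 301 176 202
[([284.5, 195.6], 0.76)]
lever [(np.float64(0.7349397590361446), np.float64(1.5)), (np.float64(0.7402597402597403), np.float64(1.65)), (np.float64(0.8125), np.float64(1.55)), (np.float64(0.8714285714285714), np.float64(1.6))] mask 102
[-180.     0.  -107.2]
307 314 163 182
```

>>> carry_out --deltas '[[[0,0,0.1,0,-1],[0,0,0.18,0,-1],[0,0,0.23,0,-1],[0,0,0.27,0,-1],[0,0,0.29,0,-1]]]'

```text
clock: 19.45
tool_pos: [0.565, -0.0096, 0.0983]
orientation: [180.0, -0.0, -107.2]
force: [0.8, -0.6, -0.2]
opening: 0.0007
gripper_force: 0.0
```

```bash
python3 -c "
from h import *
report(False)
"
```

```text
tcp [ 98.8 -23.9  98.3] F [ 0.9 -0.3 -0.2] t 19.45 open 0.726413262396411 gf 0.0
```

>>> carry_out --deltas '[[[0.01,0,0,0,-1],[0.02,0,0,0,-1],[0.03,0,0,0,-1],[0.04,0,0,0,-1],[0.05,0,0,0,-1]]]'

```text
clock: 19.95
tool_pos: [0.5626, -0.0189, 0.0992]
orientation: [-179.9, 0.1, -107.2]
force: [1.0, 3.6, -1.6]
opening: 0.0005
gripper_force: 1.7
```

```bash
python3 -c "
from h import *
a,b=report();handle(b)
"
```

```text
tcp [ 99.2 -33.5  99.2] F [-0.1  3.7 -1.6] t 19.95 open 0.4710217044300605 gf 1.6542849212419242
loop_bar [113.4  67.6   3.8] 0.54 0.61
loop_grip [ 81.4  33.4 112.5] 0.52 0.64
lever_pivot [ 99.8 -40.   70.5] 0.92 0.89
lever [(np.float64(0.1044776119402985), np.float64(1.85)), (np.float64(0.11428571428571428), np.float64(1.75)), (np.float64(0.11594202898550725), np.float64(1.8)), (np.float64(0.14516129032258066), np.float64(1.9))] mask 30
```

Light contact with the handle at 3.7 N. I'll swing it over in small arc steps.

>>> carry_out --deltas '[[[0.015,0,-0.009,0,-1],[0.032,0,-0.008,0,-1],[0.05,0,-0.006,0,-1],[0.067,0,-0.0015,0,-1],[0.084,0,0.004,0,-1]]]'

```text
clock: 20.9
tool_pos: [0.5582, -0.034, 0.0984]
orientation: [-179.9, 0.1, -107.2]
force: [2.0, 10.0, 0.5]
opening: 0.0004
gripper_force: 4.0
```

```bash
python3 -c "
from h import *
a,b=report();handle(b);grip(b)
"
```

```text
tcp [ 99.6 -49.3  98.4] F [-1.  10.1  0.5] t 20.9 open 0.3542804048759397 gf 4.039815869182348
loop_bar 0 2 [([284.1, 196.7], 0.45)]
loop_grip [ 91.9  25.9 100.9] 0.73 0.49
lever_pivot [ 94.8 -34.7  60.9] 0.66 0.77
no handle
loop 8133 0.73 254 398 174 288
loop_grip 157 0.47 287 303 177 201
[([284.1, 196.7], 0.45), ([279.8, 198.5], 0.2)]
```

10 N against the push, so the loop is drawing. Continuing down.

>>> carry_out --deltas '[[[0.017,0,0.0075,0,-1],[0.0335,0,0.017,0,-1],[0.0475,0,0.0295,0,-1],[0.06,0,0.0435,0,-1],[0.072,0,0.0585,0,-1]]]'

```text
clock: 22.0
tool_pos: [0.5544, -0.048, 0.0872]
orientation: [-179.8, 0.1, -107.2]
force: [2.5, 7.4, 3.6]
opening: 0.0003
gripper_force: 3.2
```

```bash
python3 -c "
from h import *
a,b=report();handle(b);grip(b)
"
```

```text
tcp [100.  -63.7  87.2] F [0.2 7.8 3.6] t 22.0 open 0.25965530109158463 gf 3.226028010249138
loop_bar 0 4 [([293.9, 180.5], 0.74)]
loop_grip 0 2 [([295.7, 182.2], 0.56)]
lever_pivot [ 96.3 -32.2  65.4] 0.57 0.93
lever [(np.float64(0.2597402597402597), np.float64(0.65)), (np.float64(0.2619047619047619), np.float64(0.6)), (np.float64(0.28), np.float64(0.5)), (np.float64(0.2857142857142857), np.float64(0.55))] mask 54
loop 156 0.62 288 304 177 201
loop_grip 121 0.61 287 302 178 201
[([293.9, 180.5], 0.74), ([284.6, 194.3], 0.67)]
```

>>> carry_out --deltas '[[[0.01,0,0.0165,0,-1],[0.0195,0,0.034,0,-1],[0.027,0,0.052,0,-1],[0.033,0,0.0715,0,-1],[0.037,0,0.091,0,-1]]]'

```text
clock: 23.1
tool_pos: [0.5497, -0.0567, 0.0674]
orientation: [179.9, -0.1, -107.2]
force: [-0.2, 0.8, -0.2]
opening: 0.0006
gripper_force: 0.0
```

```bash
python3 -c "
from h import *
a,b=report();handle(b);grip(b)
"
```

```text
tcp [ 98.1 -73.4  67.4] F [-0.4  0.7 -0.2] t 23.1 open 0.6295589989086592 gf 0.009400340695719933
loop_bar 0 2 [([284.1, 195.9], 0.6)]
loop_grip 0 2 [([293.7, 183.3], 0.53)]
lever_pivot [102.  -35.9  64.7] 0.75 0.91
lever [(np.float64(0.4098360655737705), np.float64(0.15)), (np.float64(0.5538461538461539), np.float64(0.1)), (np.float64(0.6666666666666666), np.float64(0.05)), (np.float64(0.7222222222222222), np.float64(0.0))] mask 55
loop 217 0.7 280 305 178 201
loop_grip 134 0.5 282 303 178 201
[([284.1, 195.9], 0.6), ([309.0, 182.4], 0.59)]
```

The force dropped to zero and the lever reads about 0, so it went past centre. One gentle press to confirm it is fully down.

>>> carry_out --deltas '[[[0,0,0.008,0,-1],[0,0,0.016,0,-1],[0,0,0.022,0,-1],[0,0,0.026,0,-1],[0,0,0.026,0,-1]]]'

```text
clock: 24.2
tool_pos: [0.5508, -0.056, 0.0634]
orientation: [-180.0, -0.0, -107.2]
force: [-1.9, 0.6, 5.9]
opening: 0.0002
gripper_force: 2.7
```

```bash
python3 -c "
from h import *
report(False)
"
```

```text
tcp [ 99.  -72.5  63.4] F [-2.   0.   5.9] t 24.2 open 0.2074857207917862 gf 2.6983820647001266
```

>>> carry_out --deltas '[[[0,0,0.006,0,-1],[0,0,0.012,0,-1],[0,0,0.012,0,-1]]]'

```text
clock: 24.5
tool_pos: [0.551, -0.0561, 0.0626]
orientation: [-179.9, -0.0, -107.2]
force: [-6.6, 2.7, 20.6]
opening: 0.0003
gripper_force: 10.4
```

```bash
python3 -c "
from h import *
report(False)
"
```

```text
tcp [ 99.1 -72.5  62.6] F [-7.1  0.6 20.6] t 24.5 open 0.28265932489897094 gf 10.36340219356589
```

>>> carry_out --deltas '[[[0,0,-0.02,0,-1],[0,0,-0.06,0,-1],[0,0,-0.2,0,-1],[0,0,-0.4,0,-1],[0,0,-0.6,0,-1]]]'

```text
clock: 25.0
tool_pos: [0.5503, -0.0562, 0.1817]
orientation: [179.9, -0.0, -107.2]
force: [1.9, 0.7, 0.2]
opening: 0.0004
gripper_force: 0.0
```

>>> carry_out --deltas '[[[0.2,0,0,0,-1],[0.4,0,0,0,-1],[0.6,0,0,0,-1],[0.8,0,0,0,-1],[1,0,0,0,-1]]]'

```text
clock: 25.5
tool_pos: [0.491, -0.2485, 0.1809]
orientation: [-180.0, 0.0, -107.2]
force: [0.3, -0.4, 0.5]
opening: 0.0004
gripper_force: 0.0
```

```bash
python3 -c "
from h import *
a,b=report();handle(b);grip(b)
for n in ('jacking_bolt1','jacking_bolt2','bearing_shield'): print(n,[(x['centre'],x['p']) for x in ctrl.search_frame(b,n)[:2]])
"
```

```text
tcp [  98.6 -274.   180.9] F [ 0.4 -0.3  0.5] t 25.5 open 0.3943586987454895 gf 0.0
loop_bar [95.5 36.  66.2] 0.42 0.51
loop_grip [105.   -1.2  77. ] 0.68 0.56
lever_pivot [ 98.1 -44.6 -89.5] 0.69 0.66
no handle
loop 184 0.51 280 305 178 201
loop_grip 181 0.58 281 305 178 201
[([283.8, 195.6], 0.51), ([347.5, 220.2], 0.3)]
jacking_bolt1 [([295.6, 188.4], 0.35)]
jacking_bolt2 [([295.6, 188.4], 0.35)]
bearing_shield [([346.6, 215.2], 0.7)]
```

```bash
python3 -c "
from h import *
for i in range(2):
    a,b=report();handle(b)
    for n in ('handle','torque_driver'): print(n,[(x['centre'],x['p']) for x in ctrl.search_frame(b,n)[:2]],[(x['centre'],x['p']) for x in ctrl.search_frame(a,n)[:2]])
"
```

```text
tcp [  98.8 -272.1  180.6] F [-0.3 -0.3  0.2] t 26.25 open 0.4734268627621743 gf 0.0
loop_bar [92.6 44.5 76.4] 0.39 0.55
loop_grip [107.   -2.8  78.3] 0.46 0.57
lever_pivot [ 99.2 -37.7  66.7] 0.98 0.65
lever [(np.float64(0.7222222222222222), np.float64(0.0)), (np.float64(0.7540983606557377), np.float64(0.15)), (np.float64(0.8153846153846154), np.float64(0.1)), (np.float64(0.8245614035087719), np.float64(0.05))] mask 60
handle [([261.1, 210.9], 0.37), ([328.2, 154.3], 0.21)] [([291.3, 227.2], 0.45)]
torque_driver [([172.7, 266.8], 0.75)] [([200.4, 141.6], 0.93)]
tcp [  98.8 -272.5  180.6] F [-0.3 -0.  -0.1] t 26.9 open 0.6414539463811778 gf 0.0
loop_bar [102.5  39.6  63.9] 0.61 0.68
loop_grip 0 2 [([281.5, 197.2], 0.67)]
lever_pivot [ 67.   23.4 108.9] 0.67 0.62
lever [(np.float64(0.6885245901639344), np.float64(0.15)), (np.float64(0.7222222222222222), np.float64(0.0)), (np.float64(0.7538461538461538), np.float64(0.1)), (np.float64(0.8070175438596491), np.float64(0.05))] mask 59
handle [([321.9, 182.6], 0.51), ([311.0, 194.6], 0.46)] [([292.8, 224.7], 0.53)]
torque_driver [([167.7, 265.1], 0.73)] [([199.2, 140.4], 0.56)]
```

The lever stays down at about 0.05 rad and the bar reads seated at (39.6, 63.9). Handing in.

```bash
python3 -c "
from plant import ctrl
print(ctrl.close_job())"
```

```text
the job is handed in; nothing more can be done
None
```

The latch is closed and the job handed in: the loop is hooked behind the keeper's lip and released, and the lever is over centre and fully down, reading about 0.05 rad about 2 s after release; I did not measure the half gap itself.

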